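# Nest the finish-mixing bowls on the joiner's bench

### The arm

A 6-joint arm with a two-finger parallel gripper is mounted at the origin on the work surface. World frame = base frame: x ahead of the robot, y to its left, z up, the work surface at z = 0. Lengths are in mm, angles in rad, forces in N, time in s.
With the tool pointing down it reaches from about 350 to 875 mm from the base axis. Payload 4.2 kg.
Tool frame: the origin (TCP) lies midway between the tips of the shut fingers; the grasp point (between the pads) lies 19 mm behind it (arm.tcp_to_grasp is the distance from the TCP to the grasp point, in mm); z points along the fingers, y is the line along which they close (so a half turn about z gives the same grasp; the last joint's range is limited). The gripper opens to 85 mm and grips with 20 to 120 N. Pads are 22 mm wide; open, the fingers measure 114 mm over their backs; the gripper's body (76 mm by 85 mm) begins 54 mm behind the grasp point. The pads swing forward as they close: fully open they stand 13 mm farther back than shut.
Start: joints at [0.259, 0.385, 0.008, 0, -1.194, -0.259], TCP at [624.979, 0.025, 203.012] pointing down, gripper open.
Joint ranges: [-3.14, 3.14], [-1.21, 2.06], [-1.07, 1.41], [-3.16, 2.05], [-2.99, -0.16], [-3.1, 3.1]. Speed limits (rad/s): [2.79, 2.79, 3.14, 3.14, 3.14, 3.14].

### API

Orientations are given as a unit quaternion [x, y, z, w].
In Python, from bench import arm, get_image gives the robot as it stands.
- The arm moves only by the tool drive_tool, never from a script. Its argument "deltas" is a list of rows, each a list of 2 entries, a list of its own where there are three numbers: the shift along the tool's x, y, z in cm, then the turn, a rotation vector about the tool's x, y, z in degrees. In form: [[[x, y, z], [ax, ay, az]], ...]. A call has 1 to 12 rows; each row shifts and turns the commanded pose from where the row before left it, along the tool's axes as they then stand; what a row does not reach is not made up. A row lasts 1/10 s, in which the tool goes at most 50 mm and 8.59 degrees, less where a joint would pass 70% of its speed; a pose out of reach is approached as far as the arm can. A call with a gripper value outside its range is refused whole. "claw" is the finger opening in cm, from 0 to 8.54, set as the call begins (left out, the last holds). The fingers move at their own pace and stop on an object; the grip force is fixed at half the most. Time passes only in rows, so rows that do not move let the fingers close. It gives the time, the measured TCP pose, the force, the opening and the grip force at its end, in the units of the state.
- arm.read_state(): the state, without advancing time (a new reading comes with each control period).
- get_image(name): name is "scene" or "side" or "wrist"; returns a dict with "img" (400x640x3 uint8, red, green, blue), "fx", "fy", "cx", "cy" (pixels), "D" ([k1, k2, p1, p2, k3] as OpenCV has them; the pictures are not rectified), "eye" and "orientation" of the camera in the world; the wrist camera has in their place "mount" (4x4, takes a point from camera to tool coordinates, whose origin is the TCP and whose axes are the flange's). Camera axes: x right, y down, z forward; pixel columns grow to the right and rows downward; lengths in mm; the calibration is good to about 2 mm. A picture is of the moment at which its call begins: read the wrist's pose just before it. There is no depth.
- arm.job_done(): hands the job in; it is judged then, once.
The state is a dict: "clock": time; "joints": joint angles; "joint_vel": joint speeds; "joint_efforts": joint torques, N m; "position": TCP position; "ee_rot": TCP orientation; "contact_force": force on the tool from outside, world axes, zero at the start; "wrist_torque": the same for the moment, N m; "gripper_width": finger opening in mm; "grasp_force": force on a finger pad.
Only numpy, scipy, OpenCV 4.12 (cv2) and the standard library are available. Lean on these libraries where they do the work, as an engineer would, in place of code of your own. Each camera call takes 0.05 s, during which the arm holds its last target. There are 200 camera calls.

### The job

Put the four white mixing bowls away as one nest on the bench: each bowl standing upright inside the next wider one, its foot flat on that bowl's floor, with the widest at the bottom and the narrowest in the middle. The narrowest now stands in the widest and is in the way, so set it aside first. Set each bowl down rather than letting it drop, and do not push about or knock over the other things on the bench.

Things in the scene. Friction and masses are not known exactly. Their poses are not given: they have to be found in the camera images.
- bowl_a: The widest and lowest of the four mixing bowls: white plastic, flat foot 120 mm across, conical over the lower half of its height, then an upright collar 164 mm across outside (156 inside); 46 mm high, wall 4 mm, floor 7 mm thick, about 200 g. Origin at the centre of its underside, z up through the mouth. At the start the narrowest bowl stands in it.
- bowl_b: The second widest mixing bowl: white plastic, flat foot 92 mm across, conical over the lower half of its height, then an upright collar 124 mm across outside (116 inside); 54 mm high, wall 4 mm, floor 7 mm thick, about 120 g. Origin at the centre of its underside, z up through the mouth.
- bowl_c: The third widest mixing bowl: white plastic, flat foot 62 mm across, conical over the lower half of its height, then an upright collar 88 mm across outside (80 inside); 62 mm high, wall 4 mm, floor 7 mm thick, about 80 g. Origin at the centre of its underside, z up through the mouth.
- bowl_d: The narrowest and tallest of the four mixing bowls, cup-like: white plastic, flat foot 36 mm across, conical over the lower half of its height, then an upright collar 54 mm across outside (46 inside); 70 mm high, wall 4 mm, floor 7 mm thick, about 50 g. Origin at the centre of its underside, z up through the mouth. Starts inside the widest bowl, off centre.
- spray_can: Bystander: aluminium spray can, 66 mm diameter, 130 mm high, upright. Origin at the centre of its underside.
- glue_bottle: Bystander: yellow glue bottle, 50 mm diameter, 125 mm high, upright. Origin at the centre of its underside.
- tape_roll: Bystander: roll of paper tape lying flat, 80 mm outer and 54 mm inner diameter, 36 mm high. Origin at the centre of its underside.
- timber_block: Bystander: upright block of pale timber, 55 (x) x 50 (y) x 75 (z) mm. Origin at the centre of its underside.
- jar: Bystander: closed amber glass jar with a steel cap, 68 mm diameter, 80 mm high. Origin at the centre of its underside.
- offcut_stack: Bystander: stack of hardwood offcuts, one solid piece, 100 (x) x 80 (y) x 108 (z) mm. Origin at the centre of its underside.
- sanding_block: Bystander: low cork sanding block, 55 (x) x 35 (y) x 28 (z) mm, among the bowls. Origin at the centre of its underside.
- brush: Bystander: paint brush lying on the bench, 190 mm long along its x, under 60 mm wide and 30 mm high. Origin under its middle.
Mind the look-alikes: they are no part of the job. What is shaped like the bowl_d but blue or purple is not meant.

How it is judged (in metres and radians):
At the end, for the whole second after the job is handed in: Each bowl stands in the next wider one: centres within 22 mm, underside 3 to 11 mm above the other's underside (the floor is 7 mm thick), all four upright within 0.08 rad and at rest; the widest stands on the bench (underside below 6 mm) (horizontal distance between bowl_b and bowl_a below 0.022 m and z of bowl_b in the frame of bowl_a between 0.003 and 0.011 m and horizontal distance between bowl_c and bowl_b below 0.022 m and z of bowl_c in the frame of bowl_b between 0.003 and 0.011 m and horizontal distance between bowl_d and bowl_c below 0.022 m and z of bowl_d in the frame of bowl_c between 0.003 and 0.011 m and height (world z) of bowl_a below 0.006 m and angle between each of bowl_a, bowl_b, bowl_c, bowl_d's own z axis and vertical below 0.08 rad and linear speed of each of bowl_a, bowl_b, bowl_c, bowl_d below 0.02 m/s); the robot touches nothing.
It fails at once if a bystander is shifted by more than 30 mm or tipped over (distance of any of spray_can, glue_bottle, tape_roll, timber_block, jar, offcut_stack, sanding_block, brush from where it was at the start of the episode above 0.03 m or angle between any of spray_can, glue_bottle, tape_roll, timber_block, jar, offcut_stack, sanding_block's own z axis and vertical above 0.4 rad).
It fails at once if a bowl is let fall: it moves at over 0.5 m/s (a drop of about 13 mm) with no finger on it ((linear speed of bowl_b above 0.5 m/s and contact force between the fingers and bowl_b below 0.05 N) or (linear speed of bowl_c above 0.5 m/s and contact force between the fingers and bowl_c below 0.05 N) or (linear speed of bowl_d above 0.5 m/s and contact force between the fingers and bowl_d below 0.05 N)).
It also fails if it takes over 72 s, if anything falls off the work surface, if the arm or the gripper's body presses on something with over 40 N, if the wrist force passes 120 N, or if a joint passes its speed limit or range.

## Working session

There is one attempt and no reset: what is moved stays moved. The work goes in short steps, Python scripts to look and compute and a tool call to move; the robot and the scene stay as the last step left them, time stands still between calls to the robot, and variables do not carry over. Pictures are saved under pics/ and viewed, at most 10 in all, crops included, and the job is handed in when it is done.

Besides the shell and the picture viewer there is one more tool, called after ">>>" by a JSON object that holds its "op" and its "data". drive_tool: Moves the arm, as the interface text tells. Its arguments: {"type":"object","properties":{"deltas":{"type":"array"},"claw":{"type":"number"}},"required":["deltas"]}

```bash
mkdir -p pics; ls; cat > h.py <<'E'
import numpy as np, cv2, json
from scipy.spatial.transform import Rotation as R
from bench import arm, get_image
def cam(name):
    s=arm.read_state(); d=get_image(name)
    K=np.array([[d["fx"],0,d["cx"]],[0,d["fy"],d["cy"]],[0,0,1.]])
    if "mount" in d:
        M=np.array(d["mount"]); T=np.eye(4); T[:3,:3]=R.from_quat(s["ee_rot"]).as_matrix(); T[:3,3]=s["position"]
        W=T@M; Rm,e=W[:3,:3],W[:3,3]
    else:
        o=np.array(d["orientation"]); Rm=R.from_quat(o).as_matrix() if o.size==4 else o; e=np.array(d["eye"])
    return d["img"],dict(K=K.tolist(),D=list(map(float,d["D"])),R=Rm.tolist(),e=np.array(e).tolist())
def snap(name,f,scale=1):
    im,c=cam(name); cv2.imwrite(f"pics/{f}.png",cv2.resize(im[:,:,::-1],None,fx=scale,fy=scale,interpolation=cv2.INTER_CUBIC)); json.dump(c,open(f"pics/{f}.json","w")); return im,c
def load(f): return json.load(open(f"pics/{f}.json"))
def ray(c,px):
    u=cv2.undistortPoints(np.array([[px]],float),np.array(c["K"]),np.array(c["D"]))[0,0]
    return np.array(c["e"]),np.array(c["R"])@np.array([u[0],u[1],1])
def atz(c,px,z):
    e,d=ray(c,px); return e+d*(z-e[2])/d[2]
def tri(obs):
    A=np.zeros((3,3));b=np.zeros(3)
    for c,px in obs:
        e,d=ray(c,px); d/=np.linalg.norm(d); P=np.eye(3)-np.outer(d,d);A+=P;b+=P@e
    return np.linalg.solve(A,b)
def proj(c,p):
    Rm=np.array(c["R"]); rv=cv2.Rodrigues(Rm.T)[0]; t=-Rm.T@np.array(c["e"])
    return cv2.projectPoints(np.array(p,float).reshape(-1,1,3),rv,t,np.array(c["K"]),np.array(c["D"]))[0][:,0]
E
python3 - <<'E'
from h import *
for n in("scene","side","wrist"):
    im,c=snap(n,n+"0",1.25); print(n,np.round(c["e"]),np.round(np.array(c["R"])[:,2],2))
s=arm.read_state();print(s["ee_rot"],s["position"],arm.tcp_to_grasp)
E
```

```text
pics
scene [1171. -279. 1002.] [-0.5   0.24 -0.84]
side [-167. -910.  813.] [ 0.56  0.63 -0.54]
wrist [624. -80. 372.] [-0.    0.31 -0.95]
[-7.07043017e-01  7.07170016e-01  5.52585238e-04 -6.59934896e-04] [ 6.24514350e+02 -1.08620438e-02  2.02166206e+02] 18.700000000000003
```

View pics/scene0.png

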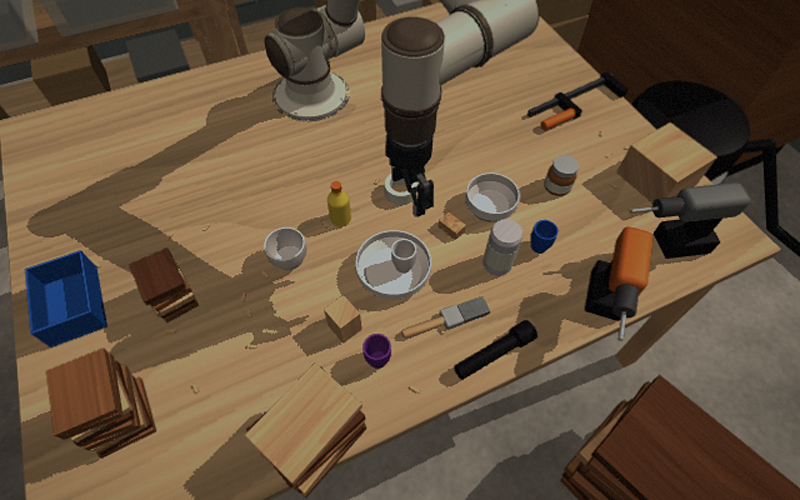

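View pics/side0.png

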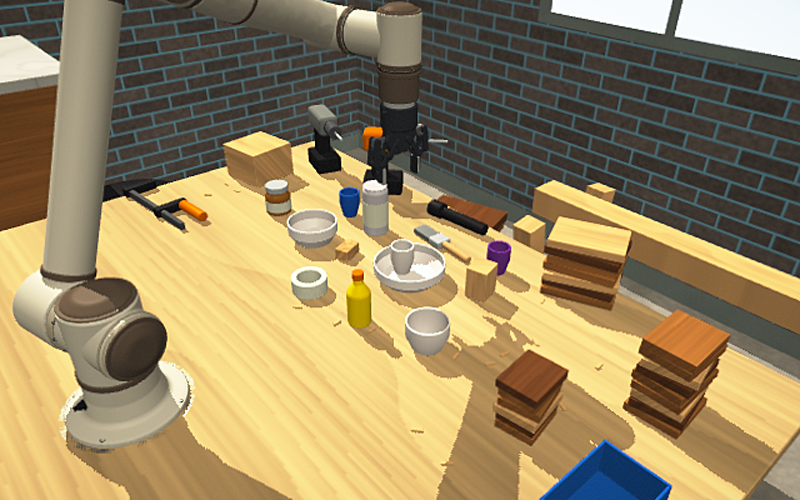

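The scene picture (×1.25) shows bowl_c's rim at about (285,243), bowl_a at (394,262) with bowl_d's rim at (404,247), and bowl_b at (493,193). In the side picture they are at c (427,322), a (410,263), d (402,246) and b (312,224).

```bash
cat > m.py <<'E'
from h import *
S,D=load("scene0"),load("side0")
pts=dict(a=((394,259),(410,263)),b=((493,192),(312,223)),c=((285,243),(427,320)),d=((404,246),(402,245)),glue=((336,187),(358,275)),can=((507,230),(375,187)),tape=((404,186),(309,276)),block=((342,312),(482,266)),jar=((565,163),(277,186)),stack=((160,272),(532,375)),sand=((453,222),(347,247)),brush=((448,316),(441,243)),blue=((544,230),(349,195)),purple=((377,345),(498,247)))
for k,(p,q) in pts.items():
    X=tri([(S,np.array(p)/1.25),(D,np.array(q)/1.25)])
    print(k,X.round(), 'reproj', (proj(S,X)[0]*1.25-p).round(1),(proj(D,X)[0]*1.25-q).round(1))
E
python3 m.py
python3 - <<'E'
from h import *
# enlarged crops
a=cv2.imread("pics/scene0.png");b=cv2.imread("pics/side0.png")
A=cv2.resize(a[150:310,250:550],(800,427),interpolation=cv2.INTER_CUBIC);cv2.imwrite("pics/sc.png",A)
E
```

```text
a [628. -33.  43.] reproj [-0.8  1.4] [-1.3 -0.8]
b [559. 255.  47.] reproj [-0.5  0.9] [-0.7 -0.6]
c [ 499. -231.   61.] reproj [ 0.1 -0.2] [0.2 0.1]
d [627.  -9.  78.] reproj [-0.5  0.8] [-0.7 -0.5]
glue [444. -86. 116.] reproj [ 0.  -0.1] [0.1 0.1]
can [708. 186. 125.] reproj [-0.4  0.8] [-0.6 -0.5]
tape [437.  84.  27.] reproj [ 0.3 -0.6] [0.5 0.4]
block [ 709. -181.   71.] reproj [ 0.3 -0.4] [0.3 0.2]
jar [574. 438.  77.] reproj [-0.6  1.1] [-0.8 -0.8]
stack [ 493. -483.  103.] reproj [-1.2  1.2] [-1.9 -0.7]
sand [581. 140.  22.] reproj [-0.4  0.6] [-0.6 -0.4]
brush [782.  21.   8.] reproj [-0.4  0.7] [-0.6 -0.3]
blue [707. 296.  60.] reproj [-0.2  0.4] [-0.3 -0.3]
purple [ 801. -147.   67.] reproj [ 0.1 -0.1] [0.1 0.1]
```

View pics/wrist0.png

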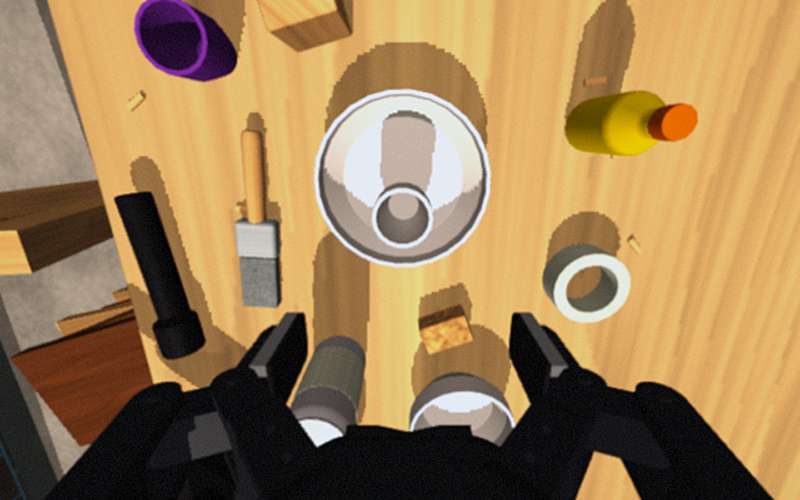

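The wrist picture (×1.25) shows bowl_a's rim spanning x 316–490 and y 89–267, and bowl_d's rim spanning x 372–434 and y 184–249. Bowl_b is partly hidden behind the fingers. I'll refine the rim circles jointly over all the views, with height left free.

```bash
cat > fit.py <<'E'
from h import *
from scipy.optimize import differential_evolution
def grad(f):
    im=cv2.imread(f"pics/{f}.png");im=cv2.resize(im,(640,400),interpolation=cv2.INTER_AREA)
    g=cv2.GaussianBlur(im,(0,0),1.0).astype(np.float32)
    gx=cv2.Sobel(g,cv2.CV_32F,1,0);gy=cv2.Sobel(g,cv2.CV_32F,0,1)
    m=np.sqrt((gx**2+gy**2).sum(2)); return np.minimum(m,np.percentile(m,97))
t=np.linspace(0,2*np.pi,120,endpoint=False)
def fit(views,rads,p0,dz=12,dxy=18):
    V=[(load(f),grad(f)) for f in views]
    def cost(p):
        s=0
        for c,g in V:
            for r in rads:
                q=proj(c,np.c_[p[0]+r*np.cos(t),p[1]+r*np.sin(t),0*t+p[2]]).astype(np.float32)
                s-=cv2.remap(g,q[None,:,0],q[None,:,1],cv2.INTER_LINEAR).mean()
        return s
    b=[(p0[i]-w,p0[i]+w) for i,w in enumerate((dxy,dxy,dz))]
    r=differential_evolution(cost,b,seed=1,popsize=12,maxiter=60); return r.x.round(1),round(r.fun,1)
E
python3 - <<'E'
from fit import *
for n,rads,p,ws in (("a",(82,78),(628,-33,44),1),("b",(62,58),(559,255,50),0),("c",(44,40),(499,-231,61),0),("d",(27,23),(627,-9,77),1)):
    for v in [["scene0","side0"]]+([["scene0","side0","wrist0"],["wrist0"]] if ws else [["scene0"],["side0"]]):
        print(n,v,*fit(v,rads,p))
E
```

```text
a ['scene0', 'side0'] [628.5 -34.9  42.2] -917.5
a ['scene0', 'side0', 'wrist0'] [628.5 -32.5  42.5] -1509.2
a ['wrist0'] [628.5 -32.2  44.9] -658.7
b ['scene0', 'side0'] [561.1 254.6  49. ] -928.5
b ['scene0'] [559.4 255.5  45.7] -426.2
b ['side0'] [559.5 254.3  50.1] -510.0
c ['scene0', 'side0'] [ 498.2 -233.4   57.8] -856.2
c ['scene0'] [ 494.2 -233.6   51.7] -357.2
c ['side0'] [ 499.3 -231.9   56.3] -500.4
d ['scene0', 'side0'] [624.5  -4.5  76.2] -784.9
d ['scene0', 'side0', 'wrist0'] [628.4  -6.3  72. ] -1346.9
d ['wrist0'] [628.3  -6.3  72.6] -608.4
```

>>> {"op": "drive_tool", "data": {"deltas": [[[0.7,-0.25,0],[0,0,0]],[[0,0,2],[0,0,0]],[[0,0,3],[0,0,0]],[[0,0,3],[0,0,0]],[[0,0,2.5],[0,0,0]],[[0,0,1.8],[0,0,0]],[[0,0,1.2],[0,0,0]],[[0,0,0.7],[0,0,0]],[[0,0,0],[0,0,0]],[[0,0,0],[0,0,0]]], "claw": 8.5}}

```text
clock: 1.15
position: [628.2, -7.0, 61.9]
ee_rot: [0.707, -0.707, 0.001, -0.001]
contact_force: [0.1, -0.2, 0.1]
gripper_width: 85.2
grasp_force: 0.0
```

>>> {"op": "drive_tool", "data": {"deltas": [[[0,0,0],[0,0,0]],[[0,0,0],[0,0,0]],[[0,0,0],[0,0,0]],[[0,0,0],[0,0,0]],[[0,0,0],[0,0,0]],[[0,0,0],[0,0,0]],[[0,0,0],[0,0,0]],[[0,0,0],[0,0,0]],[[0,0,0],[0,0,0]],[[0,0,0],[0,0,0]]], "claw": 4.5}}

```text
clock: 2.15
position: [627.5, -7.0, 61.0]
ee_rot: [-0.707, 0.707, 0.0, -0.0]
contact_force: [0.2, 0.2, 0.8]
gripper_width: 45.1
grasp_force: 0.0
```

```bash
python3 - <<'E'
from h import *
im,c=snap("wrist","w1",1.25); im2,c2=snap("side","s1",1)
A=cv2.resize(im,(480,300));B=cv2.resize(im2[130:270,230:410],(320,249),interpolation=cv2.INTER_CUBIC)
o=np.zeros((300,800,3),np.uint8);o[:,:480]=A;o[:249,480:]=B;cv2.imwrite("pics/v1.png",o[:,:,::-1])
print(arm.read_state()["gripper_width"])
E
```

```text
44.7362910351874
```

View pics/v1.png

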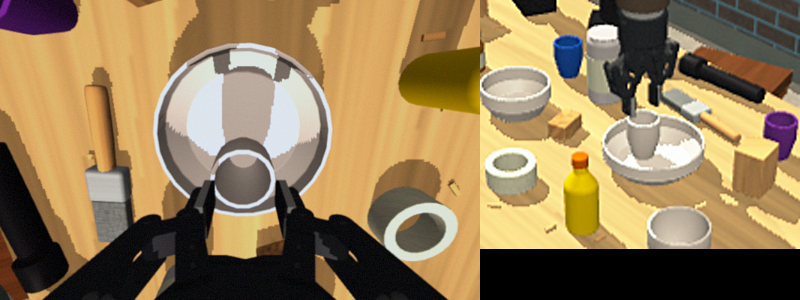

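The view shows the fingers straddling bowl_d on its +y side: its rim centre is near (245,179) in the 480-wide wrist image, and the tips are near y≈190–235. I'll recompute.

```bash
python3 - <<'E'
from h import *
c0,c1=load("wrist0"),load("w1"); S,D=load("scene0"),load("side0")
p0=np.array((403,216))/1.25; p1=np.array((245,179))*640/480
print(atz(c0,p0,77),atz(c1,p1,77),tri([(c0,p0),(c1,p1)]))
print(atz(S,np.array((404,246))/1.25,77),atz(D,np.array((402,245))/1.25,77))
s=arm.read_state();P=s["position"];print(P)
print("tcp px in 480 view",proj(c1,[P,[P[0]+22,P[1],P[2]+5],[P[0]-22,P[1],P[2]+5]])*.75)
print(get_image("wrist")["mount"])
E
```

```text
[627.28712541  -9.7520778   77.        ] [626.22354576  -9.02453289  77.        ] [626.74126679 -10.48295959  79.96978137]
[624.36744428  -6.29522405  77.        ] [628.00683361  -9.42518922  77.        ]
[627.49138373  -6.96112704  60.99058063]
tcp px in 480 view [[243.5328295  172.90955982]
 [218.04204447 175.39071402]
 [268.96296628 175.37123277]]
[[ 1.54892263e-04 -9.50058548e-01 -3.12071675e-01  7.95431463e+01]
 [ 9.99999556e-01 -1.43062004e-04  9.31867570e-04  9.09018017e-01]
 [-9.29974350e-04 -3.12071681e-01  9.50058104e-01 -1.70393420e+02]
 [ 0.00000000e+00  0.00000000e+00  0.00000000e+00  1.00000000e+00]]
```

```bash
python3 - <<'E'
import cv2,numpy as np
a=cv2.imread("pics/w1.png");b=cv2.imread("pics/s1.png")
A=cv2.resize(a[200:440,280:560],(525,450),interpolation=cv2.INTER_CUBIC)
B=cv2.resize(b[140:235,290:350],(270,428),interpolation=cv2.INTER_CUBIC)
o=np.zeros((450,800,3),np.uint8);o[:,:525]=A;o[:428,530:]=B;cv2.imwrite("pics/v2.png",np.clip(o*1.8,0,255))
E
```

```text
[ WARN:0@0.078] global loadsave.cpp:1063 imwrite_ Unsupported depth image for selected encoder is fallbacked to CV_8U.
```

View pics/v2.png

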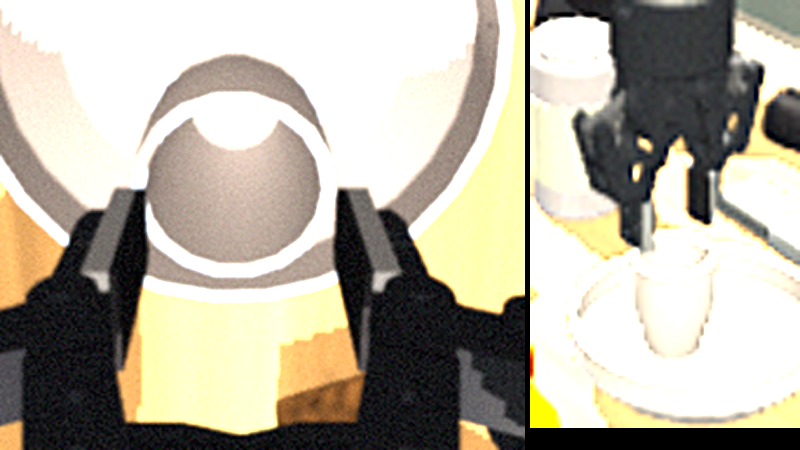

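```bash
python3 - <<'E'
from h import *
c=load("s1")
for px,x in (((290+110/4.5,140+250/4.5),605),((290+175/4.5,140+220/4.5),650)):
    e,d=ray(c,px); print(e+d*(x-e[0])/d[0])
w=load("w1")
# tip lower inner corners in wrist crop
for px in ((145,190),(338,190)):
    q=np.array([280+px[0]*280/525,200+px[1]*240/450])/1.25
    for z in (61,70,78,85): print(px,z,atz(w,q,z).round(1))
E
```

```text
[605.          -5.17980345  85.64764385]
[650.         -15.43889521  94.64228197]
(145, 190) 61 [653.7   0.8  61. ]
(145, 190) 70 [652.2  -3.8  70. ]
(145, 190) 78 [651.   -7.9  78. ]
(145, 190) 85 [649.8 -11.5  85. ]
(338, 190) 61 [598.2   0.8  61. ]
(338, 190) 70 [599.7  -3.8  70. ]
(338, 190) 78 [601.   -7.9  78. ]
(338, 190) 85 [602.2 -11.5  85. ]
```

Both views put the tips at about z≈86 rather than at the TCP, which is above bowl_d's rim. I'll go lower and close again.

>>> {"op": "drive_tool", "data": {"deltas": [[[0,0,0],[0,0,0]],[[0,0,0],[0,0,0]],[[0,0,0],[0,0,0]],[[0.2,0,0],[0,0,0]],[[0,0,0],[0,0,0]],[[0,0,0.5],[0,0,0]],[[0,0,0.5],[0,0,0]],[[0,0,0.5],[0,0,0]],[[0,0,0.5],[0,0,0]],[[0,0,0],[0,0,0]]], "claw": 8.5}}

```text
clock: 3.3
position: [626.7, -9.1, 39.8]
ee_rot: [-0.707, 0.707, 0.001, -0.001]
contact_force: [-1.0, -0.5, -0.2]
gripper_width: 85.2
grasp_force: 0.0
```

>>> {"op": "drive_tool", "data": {"deltas": [[[0,0,0],[0,0,0]],[[0,0,0],[0,0,0]],[[0,0,0],[0,0,0]],[[0,0,0],[0,0,0]],[[0,0,0],[0,0,0]],[[0,0,0],[0,0,0]],[[0,0,0],[0,0,0]],[[0,0,0],[0,0,0]],[[0,0,0],[0,0,0]],[[0,0,0],[0,0,0]]], "claw": 4.5}}

```text
clock: 4.3
position: [628.2, -9.0, 42.2]
ee_rot: [0.707, -0.707, 0.001, -0.001]
contact_force: [-0.5, 0.3, 5.9]
gripper_width: 50.0
grasp_force: 61.6
```

>>> {"op": "drive_tool", "data": {"deltas": [[[0,0,-0.5],[0,0,0]],[[0,0,-1],[0,0,0]],[[0,0,-1.5],[0,0,0]],[[0,0,-2],[0,0,0]],[[0,0,-2],[0,0,0]],[[0,0,-2],[0,0,0]],[[0,0,-1],[0,0,0]],[[0,0,0],[0,0,0]],[[0,0,0],[0,0,0]]]}}

```text
clock: 5.2
position: [626.9, -8.9, 140.3]
ee_rot: [-0.707, 0.707, 0.001, -0.0]
contact_force: [0.0, 0.4, -0.8]
gripper_width: 50.0
grasp_force: 62.1
```

```bash
python3 - <<'E'
from h import *
im,c=snap("wrist","w2",1.25); im2,c2=snap("side","s2",1)
A=im[130:400,200:440]; A=cv2.resize(A,(480,540));B=cv2.resize(im2[70:235,270:370],(310,512),interpolation=cv2.INTER_CUBIC)
o=np.zeros((540,800,3),np.uint8);o[:,:480]=A;o[:512,490:]=B;cv2.imwrite("pics/v3.png",np.clip(o[:,:,::-1]*1.5,0,255).astype(np.uint8))
s=arm.read_state();print(s["position"],s["contact_force"],s["gripper_width"],s["grasp_force"])
E
```

```text
[626.57293918  -9.05006032 139.57160045] [ 0.81242817 -0.31402256 -1.26281763] 49.815850725017555 62.11466625100002
```

View pics/v3.png

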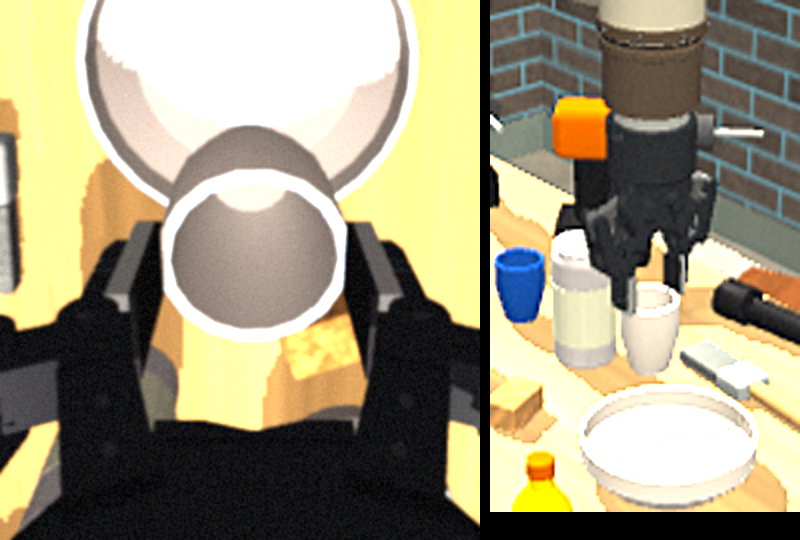

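Bowl_d is held upright. In the wrist crop its rim sits between the pads at about (253,255), the tips overlap the rim by about 10 mm, and bowl_a stays undisturbed below. I'll carry it to the free spot at (620,-270).

>>> {"op": "drive_tool", "data": {"deltas": [[[1.5,0.1,0],[0,0,0]],[[3,0.1,0],[0,0,0]],[[4,0.1,0],[0,0,0]],[[4,0.1,0],[0,0,0]],[[4,0.1,0],[0,0,0]],[[4,0.1,0],[0,0,0]],[[3,0.1,0],[0,0,0]],[[2,0,0],[0,0,0]],[[0.6,0,1],[0,0,0]],[[0,0,2],[0,0,0]],[[0,0,2],[0,0,0]],[[0,0,2],[0,0,0]]]}}

```text
clock: 6.5
position: [619.6, -269.6, 69.0]
ee_rot: [0.707, -0.707, -0.001, 0.0]
contact_force: [0.2, 0.0, -0.2]
gripper_width: 49.8
grasp_force: 62.1
```

>>> {"op": "drive_tool", "data": {"deltas": [[[0,0,1],[0,0,0]],[[0,0,0.8],[0,0,0]],[[0,0,0.5],[0,0,0]],[[0,0,0.3],[0,0,0]],[[0,0,0.2],[0,0,0]],[[0,0,0],[0,0,0]],[[0,0,0],[0,0,0]]]}}

```text
clock: 7.2
position: [620.8, -270.1, 43.6]
ee_rot: [0.707, -0.707, 0.0, -0.0]
contact_force: [0.1, -1.3, -0.2]
gripper_width: 49.7
grasp_force: 62.1
```

>>> {"op": "drive_tool", "data": {"deltas": [[[0,0,0.2],[0,0,0]],[[0,0,0.2],[0,0,0]],[[0,0,0.1],[0,0,0]],[[0,0,0],[0,0,0]],[[0,0,0],[0,0,0]]]}}

```text
clock: 7.7
position: [620.5, -270.0, 38.0]
ee_rot: [0.707, -0.707, -0.0, 0.0]
contact_force: [0.1, -0.9, -0.3]
gripper_width: 49.8
grasp_force: 62.1
```

>>> {"op": "drive_tool", "data": {"deltas": [[[0,0,0.1],[0,0,0]],[[0,0,0.1],[0,0,0]],[[0,0,0],[0,0,0]],[[0,0,0],[0,0,0]]]}}

```text
clock: 8.1
position: [620.5, -270.0, 36.0]
ee_rot: [-0.707, 0.707, 0.0, -0.0]
contact_force: [0.4, -1.0, 0.2]
gripper_width: 49.8
grasp_force: 62.1
```

>>> {"op": "drive_tool", "data": {"deltas": [[[0,0,0.1],[0,0,0]],[[0,0,0.1],[0,0,0]],[[0,0,0],[0,0,0]],[[0,0,0],[0,0,0]]]}}

```text
clock: 8.5
position: [620.8, -270.3, 35.2]
ee_rot: [0.707, -0.707, 0.001, -0.0]
contact_force: [-1.0, -0.0, 5.9]
gripper_width: 49.9
grasp_force: 63.0
```

Bowl_d is down at (620.5,-270). I'll release it, rise and go to above bowl_b's -x rim.

>>> {"op": "drive_tool", "data": {"deltas": [[[0,0,0],[0,0,0]],[[0,0,0],[0,0,0]],[[0,0,0],[0,0,0]],[[0,0,0],[0,0,0]],[[0,0,0],[0,0,0]],[[0,0,-1],[0,0,0]],[[0,0,-2],[0,0,0]],[[0,0,-3],[0,0,0]],[[0,0,-4],[0,0,0]],[[0,0,-4],[0,0,0]],[[0,0,-2.5],[0,0,0]],[[0,0,0],[0,0,0]]], "claw": 8.5}}

```text
clock: 9.7
position: [622.9, -271.0, 205.7]
ee_rot: [0.707, -0.707, 0.005, -0.003]
contact_force: [-0.3, 0.0, -0.6]
gripper_width: 84.9
grasp_force: 0.0
```

>>> {"op": "drive_tool", "data": {"deltas": [[[-3,0.8,0],[0,0,0]],[[-4.8,1.1,0],[0,0,0]],[[-4.8,1.1,0],[0,0,0]],[[-4.8,1.1,0],[0,0,0]],[[-4.8,1.1,0],[0,0,0]],[[-4.8,1.1,0],[0,0,0]],[[-4.8,1.1,0],[0,0,0]],[[-4.8,1.1,0],[0,0,0]],[[-4.8,1.1,0],[0,0,0]],[[-4.8,1.1,0],[0,0,0]],[[-4,1,0],[0,0,0]],[[-2.3,0.4,0],[0,0,0]]], "claw": 2.5}}

```text
clock: 10.9
position: [498.1, 257.6, 198.8]
ee_rot: [0.708, -0.706, -0.0, 0.0]
contact_force: [-0.1, -0.7, 0.3]
gripper_width: 24.5
grasp_force: 0.0
```

>>> {"op": "drive_tool", "data": {"deltas": [[[0,0,1],[0,0,0]],[[0,0,2],[0,0,0]],[[0,0,2],[0,0,0]],[[0,0,2],[0,0,0]],[[0,0,1],[0,0,0]],[[0,0,0],[0,0,0]],[[0,0,0],[0,0,0]]]}}

```text
clock: 11.6
position: [500.0, 254.8, 119.5]
ee_rot: [-0.707, 0.707, -0.0, 0.0]
contact_force: [0.4, 0.5, 0.0]
gripper_width: 24.6
grasp_force: 0.0
```

```bash
python3 - <<'E'
from h import *
import time
im,c=snap("wrist","w3",1.25); im2,c2=snap("side","s3",1);im3,c3=snap("scene","c3",1)
s=arm.read_state();P=np.array(s["position"]);print(P,s["gripper_width"],s["contact_force"])
u=proj(c2,P)[0];v=proj(c3,P)[0];print("tcp px side",u,"scene",v)
def crop(im,q,w,h,sc):
    x,y=int(q[0]-w/2),int(q[1]-h/2);print("org",x,y);return cv2.resize(im[max(y,0):y+h,max(x,0):x+w],(w*sc,h*sc),interpolation=cv2.INTER_CUBIC)
o=np.zeros((540,800,3),np.uint8)
o[:540,:400]=crop(im2,u,100,135,4);o[:540,400:]=crop(im3,v,100,135,4)
cv2.imwrite("pics/v4.png",np.clip(o[:,:,::-1]*1.7,0,255).astype(np.uint8))
E
```

```text
[500.11843467 255.33739591 120.14495279] 24.87086617093986 [-0.2297827  -0.66801339  0.21027133]
tcp px side [230.57929076 162.82043259] scene [387.38049083 123.41865889]
org 180 95
org 337 55
```

View pics/v4.png

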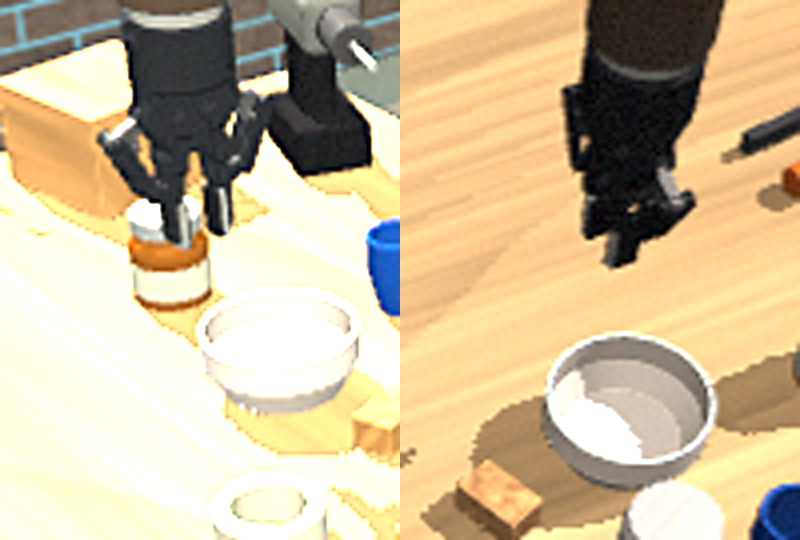

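The side crop shows the fingertips near (182,245) and (215,232), and the scene crop shows a tip near (620,264). Bowl_b stands clear below.

```bash
python3 - <<'E'
from h import *
c=load("s3");k=load("c3");P=np.array([500,255,120.])
for z in (0,10,15,20,25,30): print(z,(proj(c,P+[0,0,z])[0]-[180,95])*4,(proj(k,P+[14,-11,z])[0]-[337,55])*4+[400,0],(proj(k,P+[14,11,z])[0]-[337,55])*4+[400,0])
from fit import *
print(fit(["s3","c3"],(62,58),(560,255,52)),fit(["s3"],(62,58),(560,255,54),dz=.1),fit(["c3"],(62,58),(560,255,54),dz=.1))
E
```

```text
0 [202.44647086 271.66526078] [597.51237839 291.90046117] [624.31994095 282.21960785]
10 [201.1947214  259.64685786] [599.49462917 282.1173781 ] [626.48393905 272.40990715]
15 [200.56502577 253.6041578 ] [600.49646195 277.17333888] [627.57758098 267.45263057]
20 [199.93276078 247.53894422] [601.50553706 272.19379413] [628.67909758 262.45989877]
25 [199.29790968 241.45107979] [602.52193401 267.17835658] [629.78857496 257.43132653]
30 [198.66045556 235.34042601] [603.54573347 262.12663326] [630.90610051 252.36652301]
(array([560.8, 254. ,  49.3]), np.float64(-954.8)) (array([556. , 248.5,  54. ]), np.float64(-534.9)) (array([564.6, 251.1,  54.1]), np.float64(-424.7))
```

>>> {"op": "drive_tool", "data": {"deltas": [[[0.2,0,1],[0,0,0]],[[0,0,2],[0,0,0]],[[0,0,2],[0,0,0]],[[0,0,1.5],[0,0,0]],[[0,0,1],[0,0,0]],[[0,0,0.8],[0,0,0]],[[0,0,0.6],[0,0,0]],[[0,0,0.5],[0,0,0]],[[0,0,0.3],[0,0,0]],[[0,0,0],[0,0,0]]]}}

```text
clock: 12.75
position: [499.4, 253.0, 21.9]
ee_rot: [-0.707, 0.707, 0.0, -0.0]
contact_force: [-0.7, -0.7, -0.1]
gripper_width: 25.0
grasp_force: 0.0
```

>>> {"op": "drive_tool", "data": {"deltas": [[[0,0,0],[0,0,0]],[[0,0,0],[0,0,0]],[[0,0,0],[0,0,0]],[[0,0,0],[0,0,0]],[[0,0,0],[0,0,0]],[[0,0,0],[0,0,0]],[[0,0,0],[0,0,0]]], "claw": 0}}

```text
clock: 13.45
position: [499.7, 253.3, 22.4]
ee_rot: [0.707, -0.707, 0.0, -0.0]
contact_force: [-0.2, 0.6, 3.3]
gripper_width: 1.3
grasp_force: 54.0
```

>>> {"op": "drive_tool", "data": {"deltas": [[[0,0,-0.5],[0,0,0]],[[0,0,-1],[0,0,0]],[[0,0,-1.5],[0,0,0]],[[0,0,-2],[0,0,0]],[[0,0,-2],[0,0,0]],[[0,0,-1.5],[0,0,0]],[[0,0,-1],[0,0,0]],[[0,0,-0.5],[0,0,0]],[[0,0,0],[0,0,0]]]}}

```text
clock: 14.35
position: [499.5, 253.0, 122.5]
ee_rot: [-0.707, 0.707, 0.0, 0.0]
contact_force: [1.0, 0.1, -1.5]
gripper_width: 0.9
grasp_force: 54.1
```

```bash
python3 - <<'E'
from fit import *
im2,c2=snap("side","s4",1);im3,c3=snap("scene","c4",1)
s=arm.read_state();P=np.array(s["position"]);print(P,s["gripper_width"],s["grasp_force"],s["contact_force"])
for v in (["s4","c4"],): print(fit(v,(62,58),(P[0]+60,P[1],P[2]+30)))
u=proj(c2,P+[60,0,0])[0];v=proj(c3,P+[60,0,0])[0]
def crop(im,q,w,h,sc):
    x,y=int(q[0]-w/2),int(q[1]-h/2);return cv2.resize(im[max(y,0):y+h,max(x,0):x+w],(w*sc,h*sc),interpolation=cv2.INTER_CUBIC)
o=np.zeros((400,800,3),np.uint8)
o[:,:400]=crop(im2,u,100,100,4);o[:,400:]=crop(im3,v,100,100,4)
cv2.imwrite("pics/v5.png",np.clip(o[:,:,::-1]*1.5,0,255).astype(np.uint8))
E
```

```text
[498.94143165 252.64092506 121.27532825] 1.394215550992266 54.12000433294452 [-1.38615962e-01  2.83318759e-04 -1.20805046e+00]
(array([560.5, 252.9, 149. ]), np.float64(-870.9))
```

View pics/v5.png

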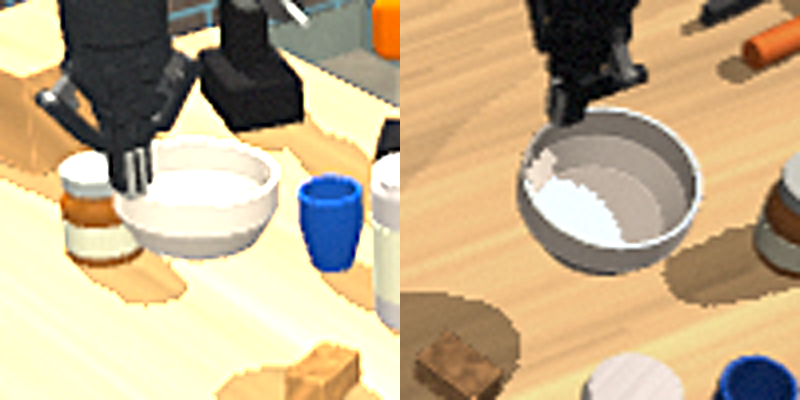

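Bowl_b is held level, pinched at its left rim near (130,180) in the side crop, and everything nearby is undisturbed. I'll carry it over bowl_a.

>>> {"op": "drive_tool", "data": {"deltas": [[[1.6,-0.3,0],[0,0,0]],[[3,-0.7,0],[0,0,0]],[[4,-1,0],[0,0,0]],[[4,-1,0],[0,0,0]],[[4,-1,0],[0,0,0]],[[4,-1,0],[0,0,0]],[[3.5,-0.9,0],[0,0,0]],[[2.5,-0.6,0],[0,0,0]],[[1.5,-0.3,0],[0,0,0]],[[0.5,0,1],[0,0,0]],[[0,0,2],[0,0,0]],[[0,0,2],[0,0,0]]]}}

```text
clock: 15.65
position: [566.9, -32.5, 70.8]
ee_rot: [0.707, -0.707, -0.0, -0.0]
contact_force: [-0.0, 0.9, -1.1]
gripper_width: 1.5
grasp_force: 54.2
```

>>> {"op": "drive_tool", "data": {"deltas": [[[0,0,1.5],[0,0,0]],[[0,0,1],[0,0,0]],[[0,0,0.5],[0,0,0]],[[0,0,0.3],[0,0,0]],[[0,0,0],[0,0,0]],[[0,0,0],[0,0,0]],[[0,0,0],[0,0,0]]]}}

```text
clock: 16.35
position: [568.0, -32.9, 39.7]
ee_rot: [0.707, -0.707, 0.0, -0.001]
contact_force: [0.5, 0.4, -1.1]
gripper_width: 1.1
grasp_force: 54.2
```

>>> {"op": "drive_tool", "data": {"deltas": [[[0,0,0.2],[0,0,0]],[[0,0,0.2],[0,0,0]],[[0,0,0.2],[0,0,0]],[[0,0,0.1],[0,0,0]],[[0,0,0],[0,0,0]],[[0,0,0],[0,0,0]]]}}

```text
clock: 16.95
position: [567.5, -33.0, 32.0]
ee_rot: [0.707, -0.707, -0.0, 0.0]
contact_force: [-0.9, 0.3, -0.3]
gripper_width: 1.4
grasp_force: 53.8
```

>>> {"op": "drive_tool", "data": {"deltas": [[[0,0,0.1],[0,0,0]],[[0,0,0.1],[0,0,0]],[[0,0,0.1],[0,0,0]],[[0,0,0],[0,0,0]],[[0,0,0],[0,0,0]]]}}

```text
clock: 17.45
position: [567.5, -33.0, 29.5]
ee_rot: [0.707, -0.707, 0.0, -0.0]
contact_force: [-2.3, 1.2, 5.3]
gripper_width: 1.2
grasp_force: 54.4
```

>>> {"op": "drive_tool", "data": {"deltas": [[[0,0,0],[0,0,0]],[[0,0,0],[0,0,0]],[[0,0,0],[0,0,0]],[[0,0,0],[0,0,0]],[[0,0,-0.5],[0,0,0]],[[0,0,-1],[0,0,0]],[[0,0,-2],[0,0,0]],[[0,0,-3],[0,0,0]],[[0,0,-4],[0,0,0]],[[0,0,-3.5],[0,0,0]],[[0,0,0],[0,0,0]]], "claw": 1.0}}

```text
clock: 18.55
position: [571.3, -32.8, 176.2]
ee_rot: [0.707, -0.707, 0.004, -0.005]
contact_force: [-0.4, 0.0, -0.5]
gripper_width: 9.8
grasp_force: 0.0
```

>>> {"op": "drive_tool", "data": {"deltas": [[[2,1.1,0],[0,0,0]],[[4,2.2,0],[0,0,0]],[[4,2.2,0],[0,0,0]],[[4,2.2,0],[0,0,0]],[[3.5,2,0],[0,0,0]],[[2,1.2,0],[0,0,0]],[[0.45,0.2,0],[0,0,0]],[[0,0,1],[0,0,0]],[[0,0,2],[0,0,0]],[[0,0,1],[0,0,0]],[[0,0,0],[0,0,0]],[[0,0,0],[0,0,0]]], "claw": 2.5}}

```text
clock: 19.75
position: [457.0, -232.0, 129.0]
ee_rot: [0.708, -0.707, -0.0, 0.0]
contact_force: [0.0, 0.8, 0.5]
gripper_width: 25.1
grasp_force: 0.0
```

```bash
python3 - <<'E'
from fit import *
im2,c2=snap("side","s5",1);im3,c3=snap("scene","c5",1)
s=arm.read_state();P=np.array(s["position"]);print(P,s["gripper_width"],s["contact_force"])
print("a",fit(["s5","c5"],(82,78),(628,-33,44)))
print("b",fit(["s5","c5"],(62,58),(628,-33,58)))
print("c",fit(["s5","c5"],(44,40),(498,-232,60)))
print("d",fit(["s5","c5"],(27,23),(620,-270,68)))
E
```

```text
[ 457.32683631 -232.28361055  129.65267908] 25.23461556466173 [0.66948623 0.51137773 0.30004176]
a (array([629. , -33.6,  40.3]), np.float64(-837.2))
b (array([626.7, -31.2,  58. ]), np.float64(-828.9))
c (array([ 498.6, -232.9,   57.1]), np.float64(-911.2))
d (array([ 626.2, -267.9,   70.6]), np.float64(-923.2))
```

>>> {"op": "drive_tool", "data": {"deltas": [[[0,0,1.5],[0,0,0]],[[0,0,2],[0,0,0]],[[0,0,2],[0,0,0]],[[0,0,1.5],[0,0,0]],[[0,0,1],[0,0,0]],[[0,0,0.8],[0,0,0]],[[0,0,0.6],[0,0,0]],[[0,0,0.4],[0,0,0]],[[0,0,0.1],[0,0,0]],[[0,0,0],[0,0,0]],[[0,0,0],[0,0,0]]]}}

```text
clock: 20.95
position: [456.8, -232.6, 30.4]
ee_rot: [0.707, -0.707, 0.0, -0.0]
contact_force: [-0.4, -0.6, -0.2]
gripper_width: 25.1
grasp_force: 0.0
```

>>> {"op": "drive_tool", "data": {"deltas": [[[0,0,0],[0,0,0]],[[0,0,0],[0,0,0]],[[0,0,0],[0,0,0]],[[0,0,0],[0,0,0]],[[0,0,0],[0,0,0]],[[0,0,0],[0,0,0]],[[0,0,0],[0,0,0]]], "claw": 0}}

```text
clock: 21.65
position: [456.6, -232.6, 30.3]
ee_rot: [0.707, -0.707, 0.0, -0.0]
contact_force: [-0.5, -0.5, 4.4]
gripper_width: 1.1
grasp_force: 56.3
```

>>> {"op": "drive_tool", "data": {"deltas": [[[0,0,-0.5],[0,0,0]],[[0,0,-1],[0,0,0]],[[0,0,-2],[0,0,0]],[[0,0,-3],[0,0,0]],[[0,0,-2],[0,0,0]],[[0,0,-1.5],[0,0,0]],[[0,0,0],[0,0,0]],[[-1.5,-1,0],[0,0,0]],[[-3,-2,0],[0,0,0]],[[-4,-2.6,0],[0,0,0]]]}}

```text
clock: 22.65
position: [511.4, -147.3, 129.1]
ee_rot: [-0.706, 0.708, 0.001, -0.001]
contact_force: [0.4, 0.0, -0.6]
gripper_width: 1.2
grasp_force: 55.7
```

>>> {"op": "drive_tool", "data": {"deltas": [[[-4,-2.6,0],[0,0,0]],[[-3.5,-2.3,0],[0,0,0]],[[-2.5,-1.6,0],[0,0,0]],[[-1.46,-0.84,0],[0,0,0]],[[0,0,0],[0,0,0]],[[0,0,1],[0,0,0]],[[0,0,2],[0,0,0]],[[0,0,2],[0,0,0]],[[0,0,1.5],[0,0,0]],[[0,0,0.7],[0,0,0]],[[0,0,0],[0,0,0]],[[0,0,0],[0,0,0]]]}}

```text
clock: 23.85
position: [586.0, -33.5, 58.4]
ee_rot: [-0.707, 0.707, -0.0, 0.0]
contact_force: [-0.5, -0.2, -0.6]
gripper_width: 1.0
grasp_force: 55.8
```

>>> {"op": "drive_tool", "data": {"deltas": [[[0,0,0.3],[0,0,0]],[[0,0,0.3],[0,0,0]],[[0,0,0.2],[0,0,0]],[[0,0,0.2],[0,0,0]],[[0,0,0.1],[0,0,0]],[[0,0,0],[0,0,0]],[[0,0,0],[0,0,0]]]}}

```text
clock: 24.55
position: [585.9, -32.8, 47.0]
ee_rot: [0.707, -0.707, 0.0, -0.0]
contact_force: [0.4, 0.1, -0.5]
gripper_width: 1.4
grasp_force: 55.7
```

>>> {"op": "drive_tool", "data": {"deltas": [[[0,0,0.1],[0,0,0]],[[0,0,0.1],[0,0,0]],[[0,0,0.1],[0,0,0]],[[0,0,0],[0,0,0]],[[0,0,0],[0,0,0]]]}}

```text
clock: 25.05
position: [585.8, -32.9, 44.6]
ee_rot: [0.707, -0.707, 0.0, 0.0]
contact_force: [-1.9, -0.0, 4.7]
gripper_width: 1.5
grasp_force: 56.5
```

>>> {"op": "drive_tool", "data": {"deltas": [[[0,0,0],[0,0,0]],[[0,0,0],[0,0,0]],[[0,0,0],[0,0,0]],[[0,0,0],[0,0,0]],[[0,0,-0.5],[0,0,0]],[[0,0,-1],[0,0,0]],[[0,0,-2],[0,0,0]],[[0,0,-3],[0,0,0]],[[0,0,-4],[0,0,0]],[[0,0,-3],[0,0,0]],[[0,0,0],[0,0,0]]], "claw": 1.0}}

```text
clock: 26.15
position: [589.2, -32.7, 185.7]
ee_rot: [0.707, -0.707, 0.004, -0.005]
contact_force: [-0.3, -0.7, 0.3]
gripper_width: 9.9
grasp_force: 0.0
```

>>> {"op": "drive_tool", "data": {"deltas": [[[2,-0.3,0],[0,0,0]],[[4,-0.6,0],[0,0,0]],[[4,-0.6,0],[0,0,0]],[[4,-0.6,0],[0,0,0]],[[4,-0.6,0],[0,0,0]],[[3,-0.4,0],[0,0,0]],[[2,-0.3,0],[0,0,0]],[[0.7,-0.1,0],[0,0,0]],[[0,0,1],[0,0,0]],[[0,0,2],[0,0,0]],[[0,0,0],[0,0,0]],[[0,0,0],[0,0,0]]], "claw": 8.5}}

```text
clock: 27.35
position: [620.7, -268.6, 148.7]
ee_rot: [0.708, -0.706, -0.001, 0.0]
contact_force: [0.2, 0.4, 0.2]
gripper_width: 85.0
grasp_force: 0.0
```

```bash
python3 - <<'E'
from fit import *
im2,c2=snap("side","s6",1);im3,c3=snap("scene","c6",1);snap("wrist","w6",1)
s=arm.read_state();P=np.array(s["position"]);print(P,s["gripper_width"],s["contact_force"])
print("b",fit(["s6","c6"],(62,58),(628,-33,58)))
print("c",fit(["s6","c6"],(44,40),(628,-33,72)))
print("d",fit(["s6","c6"],(27,23),(622,-270,68)))
A=im2[130:230,250:410];B=im3[150:250,220:380]
cv2.imwrite("pics/v6.png",np.clip(cv2.resize(np.vstack([A,B]),None,fx=2.5,fy=2.5,interpolation=cv2.INTER_CUBIC)[:,:,::-1]*1.4,0,255).astype(np.uint8))
E
```

```text
[ 621.59750428 -269.35221456  150.23129319] 85.07230897991342 [ 0.06020549 -0.64465419 -0.33330046]
b (array([628. , -31.3,  65.3]), np.float64(-823.9))
c (array([627.4, -33.3,  71.1]), np.float64(-866.9))
d (array([ 622.5, -270.2,   73.2]), np.float64(-956.4))
```

View pics/v6.png

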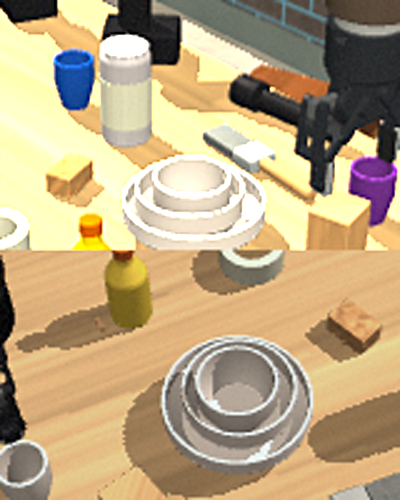

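Bowls a, b and c form a concentric nest (rims centred near (190,185) in the side crop and (237,390) in the scene crop), and bowl_d stands free at lower left. Now I'll grasp bowl_d.

>>> {"op": "drive_tool", "data": {"deltas": [[[0.05,0,1.5],[0,0,0]],[[0,0,2.5],[0,0,0]],[[0,0,2.5],[0,0,0]],[[0,0,1.8],[0,0,0]],[[0,0,1.2],[0,0,0]],[[0,0,0.8],[0,0,0]],[[0,0,0.6],[0,0,0]],[[0,0,0.4],[0,0,0]],[[0,0,0.1],[0,0,0]],[[0,0,0],[0,0,0]],[[0,0,0],[0,0,0]]]}}

```text
clock: 28.6
position: [621.3, -270.5, 35.7]
ee_rot: [0.707, -0.707, 0.001, -0.0]
contact_force: [0.1, 0.5, -0.1]
gripper_width: 85.0
grasp_force: 0.0
```

>>> {"op": "drive_tool", "data": {"deltas": [[[0,0,0],[0,0,0]],[[0,0,0],[0,0,0]],[[0,0,0],[0,0,0]],[[0,0,0],[0,0,0]],[[0,0,0],[0,0,0]],[[0,0,0],[0,0,0]],[[0,0,0],[0,0,0]],[[0,0,0],[0,0,0]]], "claw": 4.5}}

```text
clock: 29.4
position: [621.6, -270.7, 36.3]
ee_rot: [0.707, -0.707, 0.001, -0.0]
contact_force: [-0.7, 0.5, 5.6]
gripper_width: 49.7
grasp_force: 61.3
```

>>> {"op": "drive_tool", "data": {"deltas": [[[0,0,-0.5],[0,0,0]],[[0,0,-1.5],[0,0,0]],[[0,0,-3],[0,0,0]],[[0,0,-3.5],[0,0,0]],[[0,0,-2.5],[0,0,0]],[[0,0,-1],[0,0,0]],[[0,0,0],[0,0,0]],[[-2,-0.1,0],[0,0,0]],[[-3.5,-0.1,0],[0,0,0]],[[-4,-0.1,0],[0,0,0]],[[-4,-0.1,0],[0,0,0]]]}}

```text
clock: 30.5
position: [623.3, -134.1, 152.5]
ee_rot: [-0.707, 0.708, 0.002, -0.001]
contact_force: [1.0, 0.2, 0.2]
gripper_width: 49.6
grasp_force: 62.1
```

>>> {"op": "drive_tool", "data": {"deltas": [[[-4,-0.1,0],[0,0,0]],[[-3.5,-0.1,0],[0,0,0]],[[-2,0,0],[0,0,0]],[[-0.75,0,0],[0,0,0]],[[0,0,0],[0,0,0]],[[0,0,1],[0,0,0]],[[0,0,2],[0,0,0]],[[0,0,2],[0,0,0]],[[0,0,1.5],[0,0,0]],[[0,0,1],[0,0,0]],[[0,0,0],[0,0,0]],[[0,0,0],[0,0,0]]]}}

```text
clock: 31.7
position: [627.1, -33.6, 80.1]
ee_rot: [-0.707, 0.707, -0.0, -0.0]
contact_force: [0.2, 0.0, 0.3]
gripper_width: 49.0
grasp_force: 62.1
```

>>> {"op": "drive_tool", "data": {"deltas": [[[0,0,0.5],[0,0,0]],[[0,0,0.5],[0,0,0]],[[0,0,0.4],[0,0,0]],[[0,0,0.3],[0,0,0]],[[0,0,0.2],[0,0,0]],[[0,0,0.1],[0,0,0]],[[0,0,0],[0,0,0]],[[0,0,0],[0,0,0]]]}}

```text
clock: 32.5
position: [627.0, -32.8, 60.1]
ee_rot: [0.707, -0.707, 0.0, -0.0]
contact_force: [0.1, 0.4, -0.5]
gripper_width: 49.4
grasp_force: 62.1
```

>>> {"op": "drive_tool", "data": {"deltas": [[[0,0,0.1],[0,0,0]],[[0,0,0.1],[0,0,0]],[[0,0,0.1],[0,0,0]],[[0,0,0],[0,0,0]],[[0,0,0],[0,0,0]]]}}

```text
clock: 33.0
position: [627.0, -32.9, 57.3]
ee_rot: [0.707, -0.707, 0.0, -0.0]
contact_force: [-0.8, -0.5, 2.7]
gripper_width: 49.8
grasp_force: 62.6
```

>>> {"op": "drive_tool", "data": {"deltas": [[[0,0,0],[0,0,0]],[[0,0,0],[0,0,0]],[[0,0,0],[0,0,0]],[[0,0,0],[0,0,0]],[[0,0,-0.5],[0,0,0]],[[0,0,-1.5],[0,0,0]],[[0,0,-3],[0,0,0]],[[0,0,-4],[0,0,0]],[[0,0,-4],[0,0,0]],[[0,0,-2],[0,0,0]],[[0,0,0],[0,0,0]],[[0,0,0],[0,0,0]]], "claw": 6.2}}

```text
clock: 34.2
position: [626.6, -32.7, 207.2]
ee_rot: [-0.707, 0.707, 0.0, 0.0]
contact_force: [0.5, 0.3, -0.8]
gripper_width: 61.8
grasp_force: 0.0
```

```bash
python3 - <<'E'
from fit import *
im2,c2=snap("side","s7",1);im3,c3=snap("scene","c7",1);im,_=snap("wrist","w7",1)
s=arm.read_state();print(s["position"],s["gripper_width"],s["contact_force"])
for n,r,z in (("a",(82,78),44),("b",(62,58),58),("c",(44,40),72),("d",(27,23),88)): print(n,fit(["s7","w7"],r,(628,-33,z)))
A=cv2.resize(im2[150:230,270:370],(400,320),interpolation=cv2.INTER_CUBIC);B=cv2.resize(im,(512,320))[:,56:456]
cv2.imwrite("pics/v7.png",np.clip(np.hstack([A,B])[:,:,::-1]*1.3,0,255).astype(np.uint8))
E
```

```text
[625.96553997 -32.92446371 205.26722117] 61.97355506389181 [-1.42443088  0.07219421 -0.73614152]
a (array([628.5, -31.7,  44. ]), np.float64(-1191.1))
b (array([625.2, -28.1,  61.4]), np.float64(-1152.6))
c (array([626. , -31.3,  77.2]), np.float64(-1255.4))
d (array([627. , -29.5,  86.4]), np.float64(-1280.9))
```

View pics/v7.png

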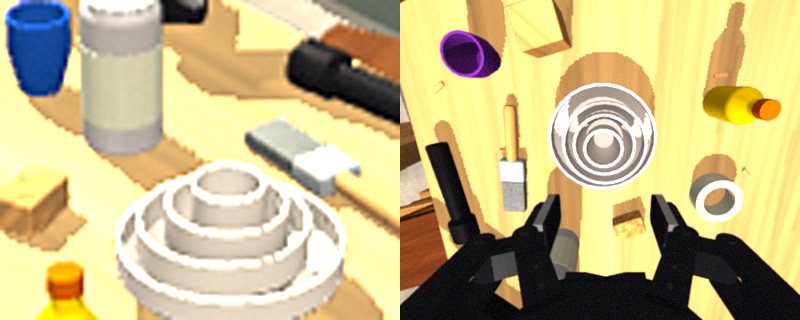

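The picture shows all four bowls nested, level and concentric (side crop near (228,220), wrist view near (603,145)). The measured rim heights of 44/61/77/86 mm fit the expected 46/61/76/91 mm to within 5 mm, and the bystanders look unmoved. I'll hand it in.

```bash
python3 -c "
from bench import arm
print(arm.job_done())"
```

```text
the job is handed in; nothing more can be done
None
```

The four bowls stand nested on the bench, widest at the bottom and narrowest in the middle, with the gripper clear and no bystander visibly moved; I handed the job in at about 34 s, and no verdict came back.

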